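# Put the mixed stock back on a preserves stall

### The job

Sort the muddled stock back to its display places on the preserves stall: feed the two small cartons into the sloped roller rack one after the other, top up and flat on the rollers, so that one runs down to the front stop and the other comes to rest close behind it; stand the two loose squat jars in the two empty bays of the wooden crate, and stand the bottle in the middle of the saucer. Jars and bottle are glass: set them down gently, never drop them, and leave them standing upright. Leave the jar already in the crate and the glass of tasting sticks where they are.

Things in the scene. Friction and masses are not known exactly. Their poses are not given: they have to be found in the camera images.
- jar_a: Closed squat preserve jar, paper band and metal screw lid, straight-sided like a short cylinder: diameter 58 mm, height 62 mm, about 0.16 kg. Origin at the centre of its underside, z up.
- jar_b: Closed squat preserve jar, paper band and metal screw lid, straight-sided like a short cylinder: diameter 58 mm, height 62 mm, about 0.16 kg. Origin at the centre of its underside, z up. Same as jar_a; the two are interchangeable.
- carton_a: Small brown kraft carton standing flat, 66 mm (its x) by 56 mm (its y) by 48 mm high, about 0.12 kg, flap seam on top. Origin at the centre of its underside, z up.
- carton_b: Small brown kraft carton standing flat, 66 mm (its x) by 56 mm (its y) by 48 mm high, about 0.12 kg, flap seam on top. Origin at the centre of its underside, z up. Same as carton_a; the two are interchangeable.
- bottle: Small dark glass oil bottle, standing: straight body of diameter 44 mm up to 85 mm, shoulder up to 101 mm, then a narrow neck with a black cap of diameter 26 mm (104 to 128 mm); total height 128 mm, about 0.18 kg. Origin at the centre of its underside, z up.
- rack: Fixed sloped roller lane. Origin on table under its middle; x runs down-lane: high open back to low front stop. Roller-top plane is 58 mm above origin, falling 14 deg (0.244 rad) to +x; from there along slope: back -113, stop face +108 mm. 72 mm between 5 mm rails 12 mm above rollers; stop 28 mm above. Frame 94 mm wide. A carton let go (56 mm side across lane) rolls down in about 1 s.
- crate: Slatted wooden crate, fixed, 246 (x) by 86 mm (y), three 74 mm square bays in a row along x, a 12 mm square post inside each crate corner. Origin on the table under its centre, z up. Bay centres x = -80, 0, +80 mm, y = 0. Floor 6 mm thick; outer walls reach 34 mm above the table, dividers 30 mm. The bay at +80 mm already holds a jar (stock_jar); the others are empty.
- saucer: White ceramic saucer, diameter 130 mm, 14 mm high, with a flat well about 80 mm across whose floor is 5 mm above the table; fixed. Origin on the table under its centre.
- stock_jar: Squat jar like jar_a, already standing in the crate's bay at +80 mm; not to be moved. Origin at the centre of its underside.
- stick_glass: Clear tumbler holding thin wooden tasting sticks, standing among the stock: diameter 58 mm, glass 85 mm high, sticks reach 136 mm. Not to be moved. Origin at the centre of its underside.
Not all that is in view belongs to the job. Leave any black or blue look-alike of the jar_a alone.

How it is judged:
By the outcome, as a careful person would: the job done as asked, in the order asked, and still so for the second after the job is handed in, with the robot touching nothing.
It also fails if it takes over 141 s, if anything falls off the work surface, if the arm or the gripper's body presses on something with over 40 N, if the wrist force passes 120 N, or if a joint passes its speed limit or range.

### The arm

A 6-joint arm with a two-finger parallel gripper is mounted at the origin on the work surface. World frame = base frame: x ahead of the robot, y to its left, z up, the work surface at z = 0. Lengths are in m, angles in rad, forces in N, time in s.
With the tool pointing down it reaches from about 0.25 to 0.8 m from the base axis. Payload 8.5 kg.
Tool frame: the origin (TCP) lies midway between the tips of the shut fingers; the grasp point (between the pads) lies 19 mm behind it (ctrl.hold_point_z is the distance from the TCP to the grasp point, in m); z points along the fingers, y is the line along which they close (so a half turn about z gives the same grasp; the last joint's range is limited). The gripper opens to 85 mm and grips with 20 to 120 N. Pads are 22 mm wide; open, the fingers measure 114 mm over their backs; the gripper's body (76 mm by 85 mm) begins 54 mm behind the grasp point. The pads swing forward as they close: fully open they stand 13 mm farther back than shut.
Start: joints at [-1.32, 0.238, -0.013, 1.319, 0, 1.571], TCP at [0.13, -0.509, 0.231] pointing down, gripper open.
Joint ranges: [-2.66, 2.66], [-1.03, 1.9], [-1.14, 1.46], [-1.82, 2.27], [-1.45, 1.34], [-3.14, 3.14]. Speed limits (rad/s): [2.22, 2.22, 2.79, 3.14, 3.14, 3.14].

### API

Orientations are given as a unit quaternion [x, y, z, w].
In Python, from cell import ctrl, get_image, camera_info gives the robot as it stands.
- The arm moves only by the tool drive_tool, never from a script. Its argument "moves" is a list of rows, each a list of 7 numbers: the opening, from -1 (shut) to 1 (fully open), then the shift along the tool's x, y, z in m, then the turn, a rotation vector about the tool's x, y, z in degrees. A call has 1 to 10 rows; each row is the pose to reach, as a shift and turn from the pose commanded when the call began, along the tool's axes at that moment; what a row does not reach only later rows make up. A row lasts 1/10 s, in which the tool goes at most 50 mm and 8.59 degrees, less where a joint would pass 70% of its speed; a pose out of reach is approached as far as the arm can. A call with a gripper value outside its range is refused whole. The fingers move at their own pace and stop on an object; the grip force is fixed at half the most. Time passes only in rows, so rows that repeat a pose let the fingers close. It gives the time, the measured TCP pose, the force, the opening and the grip force at its end, in the units of the state.
- ctrl.observe(): the state, without advancing time (a new reading comes with each control period).
- get_image(name): name is "scene" or "side" or "wrist"; returns (picture, depth): 400x640x3 uint8, red, green, blue; 400x640 float32, m along the optical axis (not along the pixel's ray), 0 where there is no reading.
- camera_info(name): a dict with "fx", "fy", "cx", "cy" (pixels), "R" (3x3) and "t" (3): a world point X has camera coordinates R X + t. Camera axes: x right, y down, z forward; pixel columns grow to the right and rows downward; lengths in m; the calibration is good to about 2 mm. A picture is of the moment at which its call begins: read the wrist's pose just before it. camera_info takes no time and is no camera call; for the wrist camera it gives the pose at the moment of the call.
- ctrl.job_done(): hands the job in; it is judged then, once.
The state is a dict: "time_s": time; "joint_pos": joint angles; "qd": joint speeds; "joint_torque": joint torques, N m; "position": TCP position; "eef_rot": TCP orientation; "force": force on the tool from outside, world axes, zero at the start; "wrist_torque": the same for the moment, N m; "gripper_width": finger opening in m; "grip_force": force on a finger pad.
Only numpy, scipy, OpenCV 4.12 (cv2) and the standard library are available. Lean on these libraries where they do the work, as an engineer would, in place of code of your own. Each camera call takes 0.05 s, during which the arm holds its last target. There are 200 camera calls.

## Working session

There is one attempt and no reset: what is moved stays moved. The work goes in short steps, Python scripts to look and compute and a tool call to move; the robot and the scene stay as the last step left them, time stands still between calls to the robot, and variables do not carry over. Pictures are saved under pics/ and viewed, at most 14 in all, crops included, and the job is handed in when it is done.

Besides the shell and the picture viewer there is one more tool, called after "Request:" as name(argument=value, ...) on one line, values as JSON. drive_tool: Moves the arm, as the interface text tells. Its arguments: {"type":"object","properties":{"moves":{"type":"array","items":{"type":"array","items":{"type":"number"}}}},"required":["moves"]}

```bash
ls; mkdir -p pics
cat > h.py <<'E'
from cell import ctrl, get_image, camera_info
import numpy as np, cv2
def pts(name, save=None):
    ci=camera_info(name); im,d=get_image(name)
    if save: cv2.imwrite('pics/'+save,im[:,:,::-1])
    v,u=np.mgrid[:400,:640]
    c=np.stack([(u-ci['cx'])/ci['fx']*d,(v-ci['cy'])/ci['fy']*d,d],-1)
    R=np.array(ci['R']);t=np.array(ci['t'])
    return im,d,(c-t)@R
E
python3 - <<'E'
from h import *
for n in ['scene','side']:
    im,d,P=pts(n,n+'1.png'); np.savez('/tmp/'+n,im=im,d=d,P=P)
    ci=camera_info(n); print(n,-np.array(ci['R']).T@ci['t'],ci['fx'])
print(ctrl.observe())
E
```

```text
pics
scene [1.2996657  0.29934195 0.73633309] 492.26269782841456
side [ 0.26878931 -0.5132632   0.68042779] 384.475765998092
{'time_s': 0.1, 'joint_pos': array([-1.31998938e+00,  2.38752556e-01, -1.41474458e-02,  1.31918388e+00,
       -5.54656092e-05,  1.57079770e+00]), 'qd': array([-0.00012986, -0.00097353,  0.00147186,  0.00199091,  0.00074775,
       -0.00117156]), 'joint_torque': array([ 4.42193414e-04, -5.39720428e+01,  3.47000420e+01,  1.34152692e-02,
        8.27811778e-05,  8.25639205e-06]), 'position': array([ 0.13019313, -0.50823521,  0.230734  ]), 'eef_rot': array([ 9.92147162e-01,  1.25074356e-01, -1.08035881e-04, -6.35252714e-04]), 'force': array([0.04925677, 0.04882286, 0.12316936]), 'wrist_torque': array([-0.04945545, -0.00936348, -0.00918627]), 'grip_force': 0.0, 'gripper_width': 0.08542215917280818}
```

View pics/scene1.png

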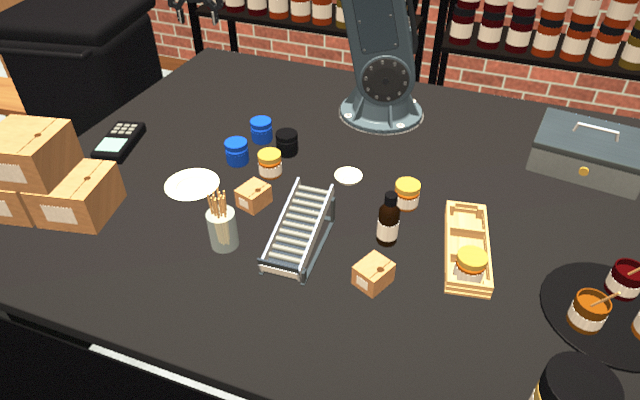

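View pics/side1.png

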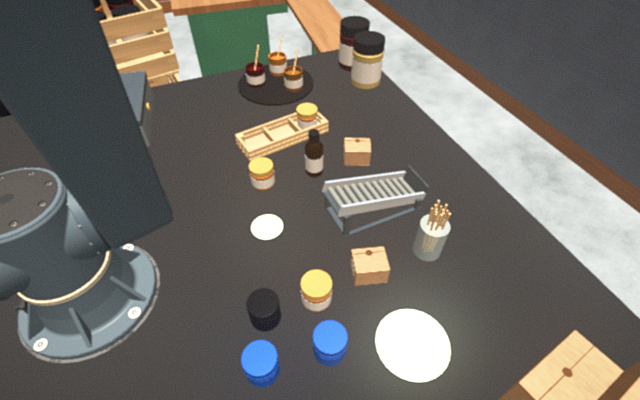

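Scene view: the loose yellow-lidded jars are at (269,163) and (407,193), and the stock jar is at (472,263). The cartons are at (254,195) and (374,273), the bottle at (388,220), the saucer at (192,184) and the stick glass at (222,235). The rack is at (300,230), with its stop nearer the camera, and the crate is at (468,248). The blue and black jars and the small white disc at (348,176) are look-alikes. Next I'll measure these from depth.

```bash
cat > m.py <<'E'
from h import *
def load(n): f=np.load('/tmp/'+n+'.npz'); return f['im'],f['d'],f['P']
def box(n,u0,u1,v0,v1,zmin,zmax):
    im,d,P=load(n); Q=P[v0:v1,u0:u1]; C=im[v0:v1,u0:u1]
    m=(d[v0:v1,u0:u1]>0)&(Q[...,2]>zmin)&(Q[...,2]<zmax); return Q[m],C[m]
def rect(Q): return [np.round(x,4) for x in cv2.minAreaRect((Q[:,:2]*1).astype(np.float32))]
def circ(Q): c,r=cv2.minEnclosingCircle(Q[:,:2].astype(np.float32)); return np.round(c,4),round(r,4),len(Q),np.round(np.median(Q[:,2]),4)
E
python3 - <<'E'
from m import *
im,d,P=load('side'); 
for n,jars in dict(scene=[(245,290,140,185),(385,430,170,215),(450,495,235,285),(370,405,185,210),(200,240,215,255)],side=[(295,335,265,315),(245,280,150,192),(295,322,100,130),(300,330,125,150),(412,452,200,262)]).items():
    for b,z in zip(jars,[(.056,.07),(.056,.07),(.06,.075),(.12,.135),(.07,.09)]):
        print(n,b,circ(box(n,*b,*z)[0]))
for n,cs in dict(scene=[(230,275,172,218),(345,400,245,300)],side=[(345,395,240,290),(338,376,132,170)]).items():
    for b in cs: print('carton',n,rect(box(n,*b,.042,.056)[0]))
for n,b in dict(scene=(160,222,165,203),side=(370,455,305,385)).items():
    im,d,P=load(n); Q,C=box(n,*b,-.01,.03); m=C.min(1)>150; Q=Q[m]; print('saucer',n,circ(Q),rect(Q), Q[:,2].min(),Q[:,2].max())
for n,b in dict(scene=(438,500,195,300),side=(230,335,100,160)).items():
    Q,C=box(n,*b,.026,.04); print('crate',n,rect(Q),len(Q))
for n,b in dict(scene=(250,345,170,285),side=(315,432,160,235)).items():
    Q,C=box(n,*b,.03,.13); print('rack',n,rect(Q),len(Q),np.percentile(Q[:,2],[0,2,50,98,100]))
# orthographic colour map
M=np.zeros((600,800,3),np.uint8)
for n in ['scene','side']:
    im,d,P=load(n); m=(d>0)&(P[...,2]<.15)&(P[...,2]>-.02); Q=P[m];C=im[m]; 
    r=((.9-Q[:,0])/.0015*1).astype(int); c=((.6-Q[:,1])/.0015).astype(int); k=(r>=0)&(r<600)&(c>=0)&(c<800); M[r[k],c[k]]=C[k]
cv2.imwrite('pics/top.png',cv2.dilate(M,np.ones((2,2)))[:,:,::-1])
E
```

```text
scene (245, 290, 140, 185) (array([ 0.3781, -0.1954]), 0.0648, 306, np.float64(0.0617))
scene (385, 430, 170, 215) (array([0.4046, 0.1712]), 0.031, 347, np.float64(0.0614))
scene (450, 495, 235, 285) (array([0.5889, 0.3367]), 0.03, 591, np.float64(0.0675))
scene (370, 405, 185, 210) (array([0.5372, 0.1587]), 0.0143, 119, np.float64(0.1269))
scene (200, 240, 215, 255) (array([ 0.6697, -0.1565]), 0.0287, 345, np.float64(0.0837))
side (295, 335, 265, 315) (array([ 0.4048, -0.1766]), 0.0297, 730, np.float64(0.0629))
side (245, 280, 150, 192) (array([0.4051, 0.1689]), 0.0294, 350, np.float64(0.0625))
side (295, 322, 100, 130) (array([0.5887, 0.3362]), 0.0314, 246, np.float64(0.0682))
side (300, 330, 125, 150) (array([0.5373, 0.1582]), 0.0142, 91, np.float64(0.128))
side (412, 452, 200, 262) (array([ 0.6672, -0.1603]), 0.0297, 488, np.float64(0.0852))
carton scene [array([ 0.5268, -0.1602]), array([0.0591, 0.068 ]), np.float64(72.7059)]
carton scene [array([0.6604, 0.1639]), array([0.0573, 0.0676]), np.float64(65.41)]
carton side [array([ 0.5265, -0.1621]), array([0.0584, 0.0666]), np.floa
[... 246 characters left out ...]
0.0028182383226304313 0.018248430664745643
saucer side (array([ 0.5308, -0.3235]), 0.0698, 4386, np.float64(0.0106)) [array([ 0.5306, -0.3225]), array([0.1381, 0.1334]), np.float64(19.3293)] -0.0016686637005062543 0.01874318238957862
crate scene [array([0.5093, 0.3239]), array([0.2516, 0.0866]), np.float64(9.4534)] 1329
crate side [array([0.5115, 0.3232]), array([0.247 , 0.0916]), np.float64(9.2252)] 871
rack scene [array([ 0.5645, -0.0419]), array([0.3671, 0.1829]), np.float64(31.6199)] 4325 [0.03005346 0.03136435 0.05304917 0.08766247 0.10010518]
rack side [array([ 0.5968, -0.0085]), array([0.2216, 0.2715]), np.float64(55.9139)] 3687 [0.03000153 0.03224318 0.06078883 0.09376833 0.12877279]
```

View pics/top.png

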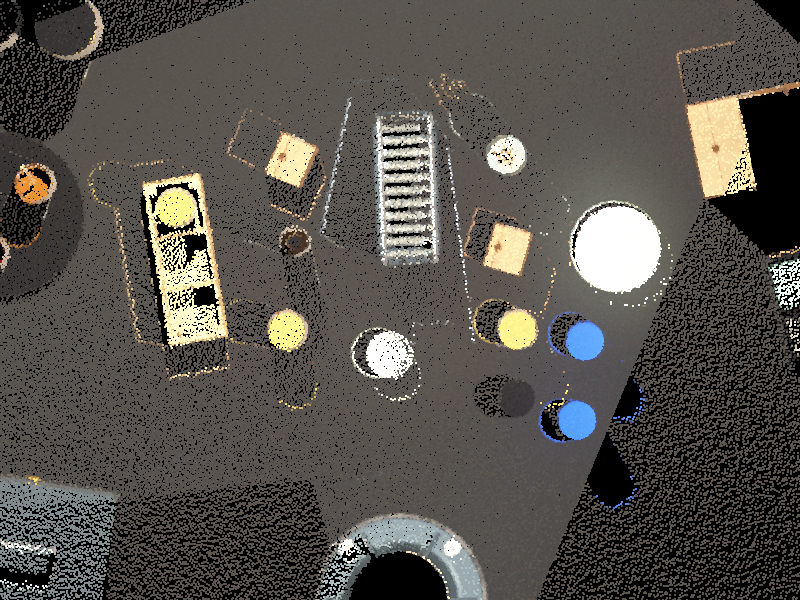

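Ortho map (1.5 mm/px): jar lids at (288,330) and (518,329), cartons at (292,160) and (508,249), bottle at (295,242), saucer at (616,247). The crate runs (172,180)–(197,340), and the rack spans columns 380–435, rows 113–263. Next I'll refine the saucer, rack and the small white disc.

Run:
```python
from m import *
A=[load(n) for n in ['scene','side']]
for (im,d,P),nm in zip(A,['scene','side']):
    def sel(x0,x1,y0,y1,z0,z1):
        m=(d>0)&(P[...,0]>x0)&(P[...,0]<x1)&(P[...,1]>y0)&(P[...,1]<y1)&(P[...,2]>z0)&(P[...,2]<z1); return P[m],im[m]
    Q,C=sel(.44,.62,-.41,-.24,.0115,.02); k=C.min(1)>120;Q=Q[k]
    # algebraic circle: rim points
    c=np.median(Q[:,:2],0)
    for _ in range(5):
        v=Q[:,:2]-c; a=np.arctan2(v[:,1],v[:,0]); r=np.hypot(*v.T); b=np.digitize(a,np.linspace(-np.pi,np.pi,37))
        o=np.array([Q[b==i,:2][np.argsort(r[b==i])[int(.95*(b==i).sum()-1)]] for i in range(1,37) if (b==i).sum()>5])
        s=np.linalg.lstsq(np.c_[2*o,np.ones(len(o))],(o**2).sum(1),rcond=None)[0]; c=s[:2]
    print(nm,'saucer',np.round(c,4),np.sqrt(s[2]+c@c),len(o))
    Q,C=sel(.32,.41,-.03,.07,-.01,.1); k=C.min(1)>120; print('disc',np.round(Q[k].mean(0),3),np.percentile(Q[k][:,2],[5,95]),circ(Q[k]))
    Q,C=sel(.49,.74,-.08,.06,.02,.13)
    for x in np.arange(.5,.74,.02):
        s=Q[abs(Q[:,0]-x)<.01]
        if len(s)<8: continue
        mid=s[(abs(s[:,1]+.01)<.025)]
        hi=s[s[:,2]>np.percentile(s[:,2],60)]
        print(round(x,2),len(s),'y',np.round(np.percentile(s[:,1],[3,97]),4),'mid z p50/90',np.round(np.percentile(mid[:,2],[50,90]),4) if len(mid) else '', 'rail z', np.round(np.percentile(s[:,2],[95]),4))
    print('xr',np.round(np.percentile(Q[:,0],[.5,99.5]),4))
```

```text
scene saucer [ 0.5251 -0.3269] 0.06251004950774638 36
disc [0.36  0.012 0.013] [0.00062951 0.0227194 ] (array([0.3621, 0.0051]), 0.0527, 403, np.float64(0.0139))
0.5 18 y [-0.0503  0.027 ] mid z p50/90 [0.0729 0.0736] rail z [0.0936]
0.52 380 y [-0.0512  0.0339] mid z p50/90 [0.0782 0.0824] rail z [0.0944]
0.54 311 y [-0.0515  0.0285] mid z p50/90 [0.0732 0.0775] rail z [0.0893]
0.56 322 y [-0.0503  0.0293] mid z p50/90 [0.0689 0.0725] rail z [0.0847]
0.58 331 y [-0.0492  0.0302] mid z p50/90 [0.0637 0.0677] rail z [0.0797]
0.6 345 y [-0.0485  0.0308] mid z p50/90 [0.0591 0.0632] rail z [0.0749]
0.62 359 y [-0.0474  0.0318] mid z p50/90 [0.0538 0.0583] rail z [0.0698]
0.64 379 y [-0.0467  0.0327] mid z p50/90 [0.0487 0.0541] rail z [0.0648]
0.66 395 y [-0.0459  0.0337] mid z p50/90 [0.0443 0.0491] rail z [0.0598]
0.68 408 y [-0.0444  0.0343] mid z p50/90 [0.0392 0.0441] rail z [0.055]
0.7 372 y [-0.0445  0.0397] mid z p50/90 [0.034  0.0397] rail z [0.0501]
0.72 390 y [-0.0435  0.0378] mid z p50/90 [0.0365 0.0523] rail z [0.0596]
xr [0.5102 0.7331]
side saucer [ 0.5262 -0.3266] 0.0633
[... 325 characters left out ...]
84] rail z [0.0909]
0.56 282 y [-0.0539  0.026 ] mid z p50/90 [0.0716 0.0738] rail z [0.0863]
0.58 280 y [-0.0533  0.0267] mid z p50/90 [0.0669 0.0694] rail z [0.081]
0.6 288 y [-0.052   0.0273] mid z p50/90 [0.0621 0.0645] rail z [0.0761]
0.62 285 y [-0.0513  0.0281] mid z p50/90 [0.0568 0.0596] rail z [0.0711]
0.64 260 y [-0.051   0.0293] mid z p50/90 [0.0514 0.0549] rail z [0.0656]
0.66 257 y [-0.0498  0.0305] mid z p50/90 [0.0454 0.0504] rail z [0.0612]
0.68 242 y [-0.0489  0.0306] mid z p50/90 [0.0395 0.0456] rail z [0.0559]
0.7 251 y [-0.0513  0.0316] mid z p50/90 [0.0344 0.0403] rail z [0.0505]
0.72 407 y [-0.0514  0.0331] mid z p50/90 [0.0402 0.0543] rail z [0.058]
xr [0.5056 0.7327]
```

The rack measures: middle ≈ (.622, −.0095), yaw ≈ 2.5°, falling toward +x, with the roller plane at z=.058 as specified. Saucer centre is (.5257, −.3268), and the crate centre (.510, .3235) has yaw 9.3°. The stock jar falls at the +80 bay, which confirms that direction. Carton A is at (.5267, −.161), yaw −17°.

```bash
cat > plan.py <<'E'
import sys; from h import *
from scipy.spatial.transform import Rotation as R
def plan(*wps):
    o=ctrl.observe(); p=np.array(o['position']); R0=R.from_quat(o['eef_rot'])
    print('t',round(o['time_s'],1),'p',np.round(p,4),'yaw',np.round(np.degrees(np.arctan2(*R0.as_matrix()[1::-1,0])),1),'q',np.round(np.degrees(o['joint_pos']),0),'w',round(o['gripper_width'],4))
    pp,pr=p,R0
    for x,y,z,yaw,pitch in wps:   # pitch: nose of +tool-heading (world dir yaw) down, deg
        Rt=R.from_euler('z',yaw,degrees=True)*R.from_euler('y',pitch,degrees=True)*R.from_euler('x',180,degrees=True)
        q=np.array([x,y,z]); s=R0.inv().apply(q-p); rv=(R0.inv()*Rt).as_rotvec(degrees=True)
        n=max(np.linalg.norm(q-pp)/.05,np.degrees((pr.inv()*Rt).magnitude())/8.59)
        print(np.round(s,4).tolist(),np.round(rv,2).tolist(),'rows',round(n,1)); pp,pr=q,Rt
if __name__=='__main__': plan(*eval(sys.argv[1]))
E
python3 plan.py "[(.5267,-.161,.16,-17.1,0),(.5267,-.161,.016,-17.1,0)]"
```

```text
t 0.1 p [ 0.1302 -0.5082  0.2307] yaw 14.4 q [-76.  14.  -1.  76.  -0.  90.] w 0.0854
[0.4703, -0.2379, 0.071] [-0.07, 0.02, 31.47] rows 10.6
[0.4703, -0.2377, 0.215] [-0.07, 0.02, 31.47] rows 2.9
```

Request:
drive_tool(moves=[[1, 0.4703, -0.2379, 0.02, 0, 0, 31.5], [1, 0.4703, -0.2379, 0.02, 0, 0, 31.5], [1, 0.4703, -0.2379, 0.04, 0, 0, 31.5], [1, 0.4703, -0.2379, 0.04, 0, 0, 31.5], [1, 0.4703, -0.2379, 0.06, 0, 0, 31.5], [1, 0.4703, -0.2379, 0.06, 0, 0, 31.5], [1, 0.4703, -0.2379, 0.06, 0, 0, 31.5], [1, 0.4703, -0.2379, 0.06, 0, 0, 31.5], [1, 0.4703, -0.2379, 0.06, 0, 0, 31.5], [1, 0.4703, -0.2379, 0.06, 0, 0, 31.5]])

```text
time_s: 1.1
position: [0.4899, -0.193, 0.178]
eef_rot: [0.989, -0.149, -0.0, -0.0]
force: [-0.6, -1.4, -1.1]
gripper_width: 0.0855
grip_force: 0.0
```

```bash
python3 plan.py "[(.5267,-.161,.13,-17.1,0),(.5267,-.161,.016,-17.1,0)]"
```

```text
t 1.1 p [ 0.4899 -0.193   0.178 ] yaw -17.1 q [-22.  15.  -7.  68.   0. 176.] w 0.0855
[0.0257, -0.0415, 0.048] [-0.0, 0.02, -0.02] rows 1.4
[0.0258, -0.0414, 0.162] [-0.0, 0.02, -0.02] rows 2.3
```

Request:
drive_tool(moves=[[1, 0.0257, -0.0415, 0.048, 0, 0, -1.5], [1, 0.0257, -0.0415, 0.048, 0, 0, -1.5], [1, 0.0257, -0.0415, 0.048, 0, 0, -1.5], [1, 0.0257, -0.0415, 0.048, 0, 0, -1.5]])

```text
time_s: 1.5
position: [0.5249, -0.1631, 0.1306]
eef_rot: [0.991, -0.136, -0.001, 0.0]
force: [-0.7, -0.1, 0.6]
gripper_width: 0.0853
grip_force: 0.0
```

```bash
python3 plan.py "[(.5267,-.161,.016,-15.5,0)]"
python3 - <<'E'
from h import *
im,d,P=pts('wrist','w1.png')
E
```

```text
t 1.5 p [ 0.5249 -0.1631  0.1306] yaw -15.6 q [-17.  19.  -8.  63.  -0. 178.] w 0.0853
[0.0014, -0.0025, 0.1146] [0.02, 0.07, -0.14] rows 2.3
```

View pics/w1.png

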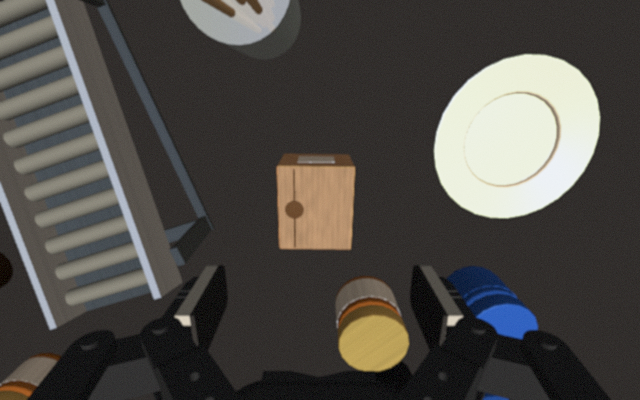

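Wrist view: the carton top is at (316,207), midway between the fingers (195 and 440) and square to them. Descending and gripping.

Request:
drive_tool(moves=[[1, 0.0014, -0.0025, 0.06, 0, 0, 0], [1, 0.0014, -0.0025, 0.1, 0, 0, 0], [1, 0.0014, -0.0025, 0.1135, 0, 0, 0], [1, 0.0014, -0.0025, 0.1135, 0, 0, 0], [-1, 0.0014, -0.0025, 0.1135, 0, 0, 0], [-1, 0.0014, -0.0025, 0.1135, 0, 0, 0], [-1, 0.0014, -0.0025, 0.1135, 0, 0, 0], [-1, 0.0014, -0.0025, 0.1135, 0, 0, 0], [-1, 0.0014, -0.0025, 0.1135, 0, 0, 0], [-1, 0.0014, -0.0025, 0.1135, 0, 0, 0]])

```text
time_s: 2.55
position: [0.529, -0.1616, 0.0193]
eef_rot: [0.991, -0.136, 0.002, 0.001]
force: [-2.0, -1.5, 6.4]
gripper_width: 0.0551
grip_force: 64.0
```

```bash
python3 plan.py "[(.5267,-.161,.16,-15.5,0),(.565,-.012,.16,2.5,0),(.565,-.012,.16,2.5,14)]"
```

```text
t 2.5 p [ 0.529  -0.1616  0.0193] yaw -15.7 q [-17.  25. -17.  47.  -0. 179.] w 0.0551
[-0.0018, 0.0001, -0.1407] [0.04, -0.23, -0.16] rows 2.8
[-0.0051, -0.1537, -0.1408] [0.08, -0.22, -18.16] rows 3.1
[-0.0051, -0.1537, -0.1408] [-2.14, -14.1, -18.08] rows 1.6
```

Request:
drive_tool(moves=[[-1, -0.0018, 0.0001, -0.05, 0, 0, 0], [-1, -0.0018, 0.0001, -0.1, 0, 0, 0], [-1, -0.0018, 0.0001, -0.14, 0, 0, 0], [-1, -0.0051, -0.1537, -0.1408, 0, 0, -18.1], [-1, -0.0051, -0.1537, -0.1408, 0, 0, -18.1], [-1, -0.0051, -0.1537, -0.1408, -2.14, -14.1, -18.1], [-1, -0.0051, -0.1537, -0.1408, -2.14, -14.1, -18.1], [-1, -0.0051, -0.1537, -0.1408, -2.14, -14.1, -18.1], [-1, -0.0051, -0.1537, -0.1408, -2.14, -14.1, -18.1], [-1, -0.0051, -0.1537, -0.1408, -2.14, -14.1, -18.1]])

```text
time_s: 3.55
position: [0.5639, -0.0122, 0.1588]
eef_rot: [0.992, 0.022, -0.122, 0.002]
force: [-0.7, -0.5, -1.3]
gripper_width: 0.0552
grip_force: 64.6
```

```bash
python3 plan.py "[(.5644,-.0122,.12,2.5,14),(.5644,-.0122,.0953,2.5,14)]"; python3 -c "
from h import *
P=pts('side','s2.png');im=cv2.imread('pics/s2.png');cv2.imwrite('pics/s2c.png',cv2.resize(im[100:280,240:500],None,fx=3,fy=3))"
```

```text
t 3.5 p [ 0.5639 -0.0122  0.1588] yaw 2.5 q [ -1.  30.  12.  86.  -1. 177.] w 0.0552
[0.0099, 0.0001, 0.0375] [-0.11, 0.04, 0.0] rows 0.8
[0.0159, 0.0002, 0.0615] [-0.11, 0.04, 0.0] rows 0.5
```

View pics/s2c.png

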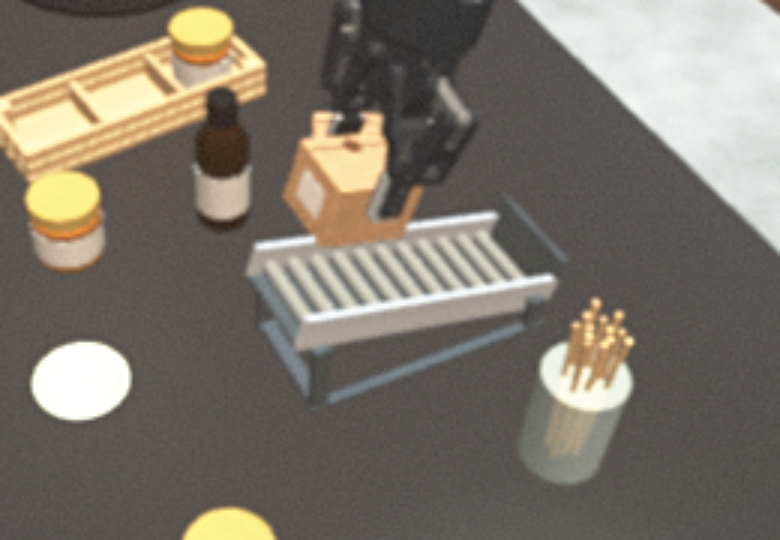

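The crop shows the carton held square, tilted nose-down along the lane, above the back end. Lowering.

Request:
drive_tool(moves=[[-1, 0.01, 0, 0.0375, 0, 0, 0], [-1, 0.0145, 0, 0.055, 0, 0, 0], [-1, 0.0155, 0, 0.0595, 0, 0, 0], [-1, 0.016, 0, 0.061, 0, 0, 0], [-1, 0.016, 0, 0.061, 0, 0, 0], [-1, 0.016, 0, 0.061, 0, 0, 0]])

```text
time_s: 4.2
position: [0.5652, -0.0114, 0.0961]
eef_rot: [0.992, 0.022, -0.122, 0.002]
force: [0.0, 0.0, -0.7]
gripper_width: 0.0552
grip_force: 64.7
```

Request:
drive_tool(moves=[[-1, 0, 0, 0.0015, 0, 0, 0], [-1, 0, 0, 0.0025, 0, 0, 0], [-1, 0, 0, 0.0025, 0, 0, 0]])

```text
time_s: 4.5
position: [0.564, -0.0111, 0.0923]
eef_rot: [0.992, 0.022, -0.124, 0.002]
force: [-0.3, 0.2, -1.2]
gripper_width: 0.0551
grip_force: 64.7
```

Request:
drive_tool(moves=[[-1, 0, 0, 0.001, 0, 0, 0], [-1, 0, 0, 0.002, 0, 0, 0], [-1, 0, 0, 0.002, 0, 0, 0], [-1, 0, 0, 0.002, 0, 0, 0]])

```text
time_s: 4.9
position: [0.5643, -0.0111, 0.0911]
eef_rot: [0.992, 0.022, -0.123, 0.002]
force: [1.8, 0.3, 5.2]
gripper_width: 0.0548
grip_force: 65.4
```

Contact (5 N along the slope normal). Releasing, then backing off along the normal.

Request:
drive_tool(moves=[[1, 0, 0, -0.001, 0, 0, 0], [1, 0, 0, -0.001, 0, 0, 0], [1, 0, 0, -0.001, 0, 0, 0], [1, 0, 0, -0.001, 0, 0, 0], [1, 0, 0, -0.001, 0, 0, 0], [1, 0, 0, -0.02, 0, 0, 0], [1, 0, 0, -0.05, 0, 0, 0], [1, 0, 0, -0.08, 0, 0, 0], [1, 0, 0, -0.08, 0, 0, 0]])

```text
time_s: 5.8
position: [0.5853, -0.0105, 0.1713]
eef_rot: [0.992, 0.022, -0.121, 0.002]
force: [0.1, -0.9, -1.1]
gripper_width: 0.0853
grip_force: 0.0
```

```bash
python3 plan.py "[(.57,.0,.2,2.5,0),(.661,.164,.2,155.8,0),(.661,.164,.0165,155.8,0)]"; python3 -c "
from h import *
P=pts('side','s3.png');im=cv2.imread('pics/s3.png');cv2.imwrite('pics/s3c.png',cv2.resize(im[100:280,240:500],None,fx=3,fy=3))"
```

```text
t 5.8 p [ 0.5853 -0.0105  0.1713] yaw 2.6 q [ -1.  32.  17.  89.  -1. 177.] w 0.0853
[-0.0212, -0.0112, -0.0243] [-0.09, 13.87, 0.06] rows 1.6
[0.0742, -0.171, -0.0476] [-18.55, 4.27, -152.25] rows 17.8
[0.1182, -0.1707, 0.1306] [-18.55, 4.27, -152.25] rows 3.7
```

View pics/s3c.png

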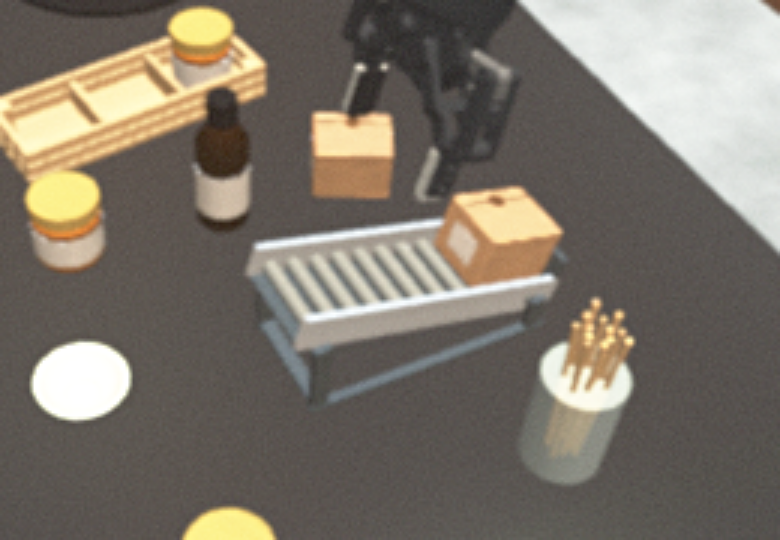

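The first carton is down at the stop, flat, at crop (505,235). Next is carton B, using the half-turned grasp (yaw 156°) to stay within the range of the last joint.

Request:
drive_tool(moves=[[1, -0.02, -0.011, -0.04, 0, 13.9, 0], [1, -0.02, -0.011, -0.04, 0, 13.9, 0], [1, -0.02, -0.011, -0.04, 0, 13.9, 0], [1, -0.02, -0.011, -0.04, 0, 13.9, 0]])

```text
time_s: 6.25
position: [0.5722, -0.0001, 0.2116]
eef_rot: [1.0, 0.022, -0.003, -0.001]
force: [0.3, -0.5, 0.8]
gripper_width: 0.0854
grip_force: 0.0
```

```bash
python3 plan.py "[(.661,.164,.2,80,0),(.661,.164,.2,155.8,0)]"
```

```text
t 6.2 p [ 5.722e-01 -1.000e-04  2.116e-01] yaw 2.5 q [ -0.  19.   4.  75.   0. 177.] w 0.0854
[0.0961, -0.1599, 0.0113] [-0.37, 0.26, -77.45] rows 9.0
[0.0961, -0.1599, 0.0113] [-0.57, -0.03, -153.25] rows 8.8
```

Request:
drive_tool(moves=[[1, 0.0961, -0.1599, 0.011, 0, 0, -77.5], [1, 0.0961, -0.1599, 0.011, 0, 0, -77.5], [1, 0.0961, -0.1599, 0.011, 0, 0, -77.5], [1, 0.0961, -0.1599, 0.011, 0, 0, -77.5], [1, 0.0961, -0.1599, 0.011, 0, 0, -153.2], [1, 0.0961, -0.1599, 0.011, 0, 0, -153.2], [1, 0.0961, -0.1599, 0.011, 0, 0, -153.2], [1, 0.0961, -0.1599, 0.011, 0, 0, -153.2], [1, 0.0961, -0.1599, 0.011, 0, 0, -153.2], [1, 0.0961, -0.1599, 0.011, 0, 0, -153.2]])

```text
time_s: 7.25
position: [0.6623, 0.164, 0.1995]
eef_rot: [0.714, 0.7, -0.002, -0.003]
force: [0.0, 0.6, -0.4]
gripper_width: 0.0854
grip_force: 0.0
```

```bash
python3 plan.py "[(.661,.164,.12,155.8,0)]"
```

```text
t 7.2 p [0.6623 0.164  0.1995] yaw 88.8 q [ 14.  31.  21.  81.   0. 105.] w 0.0854
[-0.0001, -0.0007, 0.0795] [-0.35, -0.31, -66.96] rows 7.8
```

Request:
drive_tool(moves=[[1, 0, -0.0007, 0.02, 0, 0, -67], [1, 0, -0.0007, 0.04, 0, 0, -67], [1, 0, -0.0007, 0.06, 0, 0, -67], [1, 0, -0.0007, 0.07, 0, 0, -67], [1, 0, -0.0007, 0.07, 0, 0, -67], [1, 0, -0.0007, 0.07, 0, 0, -67], [1, 0, -0.0007, 0.07, 0, 0, -67], [1, 0, -0.0007, 0.07, 0, 0, -67], [1, 0, -0.0007, 0.07, 0, 0, -67], [1, 0, -0.0007, 0.07, 0, 0, -67]])

```text
time_s: 8.25
position: [0.6611, 0.1641, 0.1298]
eef_rot: [0.214, 0.977, -0.0, -0.003]
force: [-0.2, -0.0, 0.3]
gripper_width: 0.0854
grip_force: 0.0
```

```bash
python3 plan.py "[(.661,.164,.019,155.8,0)]"; python3 -c "
from h import *
P=pts('wrist','w2.png')"
```

```text
t 8.2 p [0.6611 0.1641 0.1298] yaw 155.3 q [14. 32. 13. 71.  0. 39.] w 0.0854
[-0.0007, 0.0, 0.1108] [-0.08, -0.39, -0.52] rows 2.2
```

View pics/w2.png

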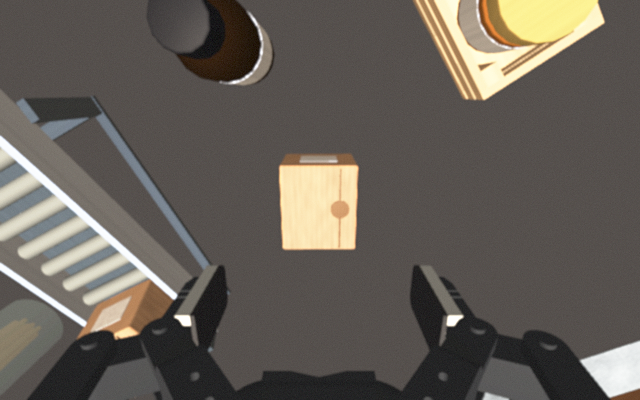

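Carton B is centred at (319,206) and square to the fingers. Descending and gripping.

Request:
drive_tool(moves=[[1, -0.0007, 0, 0.05, 0, -0.4, 0], [1, -0.0007, 0, 0.095, 0, -0.4, 0], [1, -0.0007, 0, 0.1105, 0, -0.4, 0], [1, -0.0007, 0, 0.1105, 0, -0.4, 0], [-1, -0.0007, 0, 0.1105, 0, -0.4, 0], [-1, -0.0007, 0, 0.1105, 0, -0.4, 0], [-1, -0.0007, 0, 0.1105, 0, -0.4, 0], [-1, -0.0007, 0, 0.1105, 0, -0.4, 0], [-1, -0.0007, 0, 0.1105, 0, -0.4, 0], [-1, -0.0007, 0, 0.1105, 0, -0.4, 0]])

```text
time_s: 9.3
position: [0.6623, 0.1644, 0.0221]
eef_rot: [0.212, 0.977, 0.0, 0.002]
force: [-0.7, 0.5, 6.6]
gripper_width: 0.0548
grip_force: 65.4
```

```bash
python3 plan.py "[(.661,.164,.18,155.8,0),(.5644,-.0122,.18,182.5,0),(.5644,-.0122,.16,182.5,14)]"
```

```text
t 9.3 p [0.6623 0.1644 0.0221] yaw 155.5 q [14. 36.  3. 57. -0. 39.] w 0.0548
[0.0003, -0.0006, -0.1579] [0.1, 0.24, -0.33] rows 3.2
[0.0151, -0.201, -0.1583] [0.04, 0.26, -27.03] rows 4.0
[0.0152, -0.2011, -0.1383] [-3.26, -13.48, -26.89] rows 1.6
```

```bash
python3 plan.py "[(.661,.164,.18,155.8,0),(.565,-.0122,.18,182.5,0),(.565,-.0122,.16,182.5,-14)]"
```

```text
t 9.3 p [0.6623 0.1644 0.0221] yaw 155.5 q [14. 36.  3. 57. -0. 39.] w 0.0548
[0.0003, -0.0006, -0.1579] [0.1, 0.24, -0.33] rows 3.2
[0.0145, -0.2008, -0.1583] [0.04, 0.26, -27.03] rows 4.0
[0.0146, -0.2008, -0.1383] [3.34, 14.0, -26.89] rows 1.6
```

Request:
drive_tool(moves=[[-1, 0, 0, -0.05, 0, 0, 0], [-1, 0, 0, -0.1, 0, 0, 0], [-1, 0, 0, -0.15, 0, 0, 0], [-1, 0.0145, -0.2008, -0.158, 0, 0, -27], [-1, 0.0145, -0.2008, -0.158, 0, 0, -27], [-1, 0.0145, -0.2008, -0.158, 0, 0, -27], [-1, 0.0146, -0.2008, -0.1383, 3.34, 14.0, -26.9], [-1, 0.0146, -0.2008, -0.1383, 3.34, 14.0, -26.9], [-1, 0.0146, -0.2008, -0.1383, 3.34, 14.0, -26.9], [-1, 0.0146, -0.2008, -0.1383, 3.34, 14.0, -26.9]])

```text
time_s: 10.3
position: [0.5651, -0.0122, 0.158]
eef_rot: [-0.022, 0.992, -0.003, -0.122]
force: [0.4, 0.2, -0.5]
gripper_width: 0.0549
grip_force: 64.5
```

```bash
python3 plan.py "[(.565,-.0122,.12,182.5,-14),(.565,-.0122,.098,182.5,-14)]"
```

```text
t 10.3 p [ 0.5651 -0.0122  0.158 ] yaw -177.5 q [-1. 30. 12. 86. -1. -3.] w 0.0549
[-0.0091, 0.0001, 0.0369] [-0.03, -0.08, -0.01] rows 0.8
[-0.0145, 0.0001, 0.0582] [-0.03, -0.08, -0.01] rows 0.4
```

Request:
drive_tool(moves=[[-1, -0.009, 0, 0.035, 0, 0, 0], [-1, -0.0135, 0, 0.053, 0, 0, 0], [-1, -0.0145, 0, 0.058, 0, 0, 0], [-1, -0.0145, 0, 0.058, 0, 0, 0], [-1, -0.0145, 0, 0.058, 0, 0, 0]])

```text
time_s: 10.8
position: [0.5646, -0.012, 0.1002]
eef_rot: [-0.022, 0.992, -0.003, -0.122]
force: [0.1, -0.4, -0.4]
gripper_width: 0.0547
grip_force: 64.5
```

Request:
drive_tool(moves=[[-1, 0, 0, 0.0015, 0, 0, 0], [-1, 0, 0, 0.003, 0, 0, 0], [-1, 0, 0, 0.003, 0, 0, 0], [-1, 0, 0, 0.003, 0, 0, 0]])

```text
time_s: 11.2
position: [0.5633, -0.0125, 0.0958]
eef_rot: [-0.022, 0.992, -0.003, -0.124]
force: [0.2, -0.9, -0.4]
gripper_width: 0.055
grip_force: 64.5
```

Request:
drive_tool(moves=[[-1, 0, 0, 0.001, 0, 0, 0], [-1, 0, 0, 0.0015, 0, 0, 0], [-1, 0, 0, 0.002, 0, 0, 0], [-1, 0, 0, 0.002, 0, 0, 0]])

```text
time_s: 11.6
position: [0.5633, -0.0126, 0.0942]
eef_rot: [-0.022, 0.992, -0.003, -0.123]
force: [2.4, -0.5, 4.9]
gripper_width: 0.0545
grip_force: 65.2
```

Request:
drive_tool(moves=[[1, 0, 0, -0.001, 0, 0, 0], [1, 0, 0, -0.001, 0, 0, 0], [1, 0, 0, -0.001, 0, 0, 0], [1, 0, 0, -0.001, 0, 0, 0], [1, 0, 0, -0.001, 0, 0, 0], [1, 0, 0, -0.02, 0, 0, 0], [1, 0, 0, -0.05, 0, 0, 0], [1, 0, 0, -0.08, 0, 0, 0], [1, 0.02, 0.011, -0.11, 0, -14, 0], [1, 0.02, 0.011, -0.11, 0, -14, 0]])

```text
time_s: 12.6
position: [0.5723, -0.0004, 0.2059]
eef_rot: [-0.022, 1.0, -0.0, 0.001]
force: [-1.1, 0.2, 0.5]
gripper_width: 0.0858
grip_force: 0.0
```

```bash
python3 plan.py "[(.405,-.1768,.2,185,0)]"; python3 -c "
from m import *
im,d,P=pts('side','s4.png'); np.savez('/tmp/side',im=im,d=d,P=P)
im=cv2.imread('pics/s4.png');cv2.imwrite('pics/s4c.png',cv2.resize(im[100:320,240:500],None,fx=2.4,fy=2.4))
im,d,P=pts('scene'); np.savez('/tmp/scene',im=im,d=d,P=P)
for (im,d,P) in (load('side'),load('scene')):
  h=cv2.cvtColor(im,cv2.COLOR_RGB2HSV)
  for x,y,z0,z1 in ((.405,-.177,.055,.07),(.405,.17,.055,.07)):
    k=(d>0)&(P[...,2]>z0)&(P[...,2]<z1)&(np.hypot(P[...,0]-x,P[...,1]-y)<.05)&(h[...,0]>15)&(h[...,0]<35)&(h[...,1]>80)
    print(circ(P[k]))
"
```

```text
t 12.6 p [ 5.723e-01 -4.000e-04  2.059e-01] yaw -177.4 q [-0. 19.  3. 74. -0. -3.] w 0.0858
[0.175, -0.1687, 0.0058] [-0.02, 0.07, -2.44] rows 4.9
(array([ 0.4053, -0.1772]), 0.0291, 735, np.float64(0.0628))
(array([0.4053, 0.1689]), 0.0302, 355, np.float64(0.0625))
(array([ 0.4061, -0.1767]), 0.0305, 291, np.float64(0.0616))
(array([0.4039, 0.1706]), 0.0317, 361, np.float64(0.0613))
```

View pics/s4c.png

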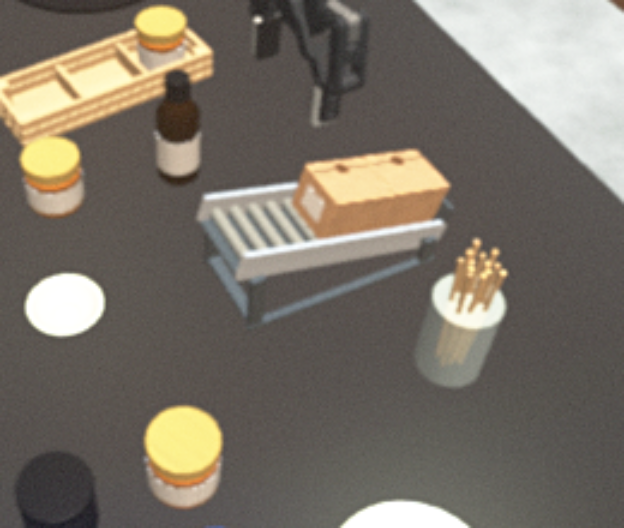

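Both cartons are in the rack, flat and touching, at crop (340–400,190). Jar candidates in this crop:
- Yellow lid with paper band at (183,455), and its twin at (53,175). They match the stock jar and the description, so these are the targets.
- Black at (57,490) and the blue ones are look-alikes.
- (160,35) is the stock jar, which stays.

Going to the first jar at (.4055, −.177).

Request:
drive_tool(moves=[[1, 0.175, -0.169, 0.005, 0, 0, -2.4], [1, 0.175, -0.169, 0.005, 0, 0, -2.4], [1, 0.175, -0.169, 0.005, 0, 0, -2.4], [1, 0.175, -0.169, 0.005, 0, 0, -2.4], [1, 0.175, -0.169, 0.005, 0, 0, -2.4], [1, 0.175, -0.169, 0.05, 0, 0, -2.4], [1, 0.175, -0.169, 0.07, 0, 0, -2.4], [1, 0.175, -0.169, 0.07, 0, 0, -2.4], [1, 0.175, -0.169, 0.07, 0, 0, -2.4]])

```text
time_s: 13.6
position: [0.4026, -0.1779, 0.1365]
eef_rot: [-0.043, 0.999, -0.0, -0.002]
force: [0.2, 0.5, 0.4]
gripper_width: 0.0855
grip_force: 0.0
```

```bash
python3 plan.py "[(.4055,-.177,.035,185,0)]"
```

```text
t 13.6 p [ 0.4026 -0.1779  0.1365] yaw -175.1 q [-24.   9. -22.  60.  -0. -29.] w 0.0855
[-0.0035, 0.0007, 0.1014] [0.0, -0.28, -0.07] rows 2.0
```

Request:
drive_tool(moves=[[1, -0.003, 0.0005, 0.04, 0, 0, 0], [1, -0.003, 0.0005, 0.08, 0, 0, 0], [1, -0.003, 0.0005, 0.099, 0, 0, 0], [1, -0.003, 0.0005, 0.099, 0, 0, 0], [-1, -0.003, 0.0005, 0.099, 0, 0, 0], [-1, -0.003, 0.0005, 0.099, 0, 0, 0], [-1, -0.003, 0.0005, 0.099, 0, 0, 0], [-1, -0.003, 0.0005, 0.099, 0, 0, 0], [-1, -0.003, 0.0005, 0.099, 0, 0, 0], [-1, -0.003, 0.0005, 0.099, 0, 0, 0]])

```text
time_s: 14.6
position: [0.4064, -0.1775, 0.0391]
eef_rot: [-0.043, 0.999, -0.001, -0.0]
force: [-1.2, 1.4, 9.4]
gripper_width: 0.0564
grip_force: 61.8
```

```bash
python3 plan.py "[(.4055,-.177,.24,185,0),(.431,.3105,.24,189.3,0)]"
```

```text
t 14.6 p [ 0.4064 -0.1775  0.0391] yaw -175.1 q [-24.  15. -30.  45.  -0. -28.] w 0.0564
[0.0009, 0.0002, -0.2009] [-0.1, -0.01, -0.06] rows 4.0
[-0.0665, 0.4837, -0.2017] [-0.1, -0.01, -4.36] rows 9.8
```

Request:
drive_tool(moves=[[-1, 0, 0, -0.03, 0, 0, 0], [-1, 0, 0, -0.08, 0, 0, 0], [-1, 0, 0, -0.13, 0, 0, 0], [-1, -0.025, 0.18, -0.16, 0, 0, -2], [-1, -0.0665, 0.4837, -0.16, 0, 0, -4.4], [-1, -0.0665, 0.4837, -0.16, 0, 0, -4.4], [-1, -0.0665, 0.4837, -0.16, 0, 0, -4.4], [-1, -0.0665, 0.4837, -0.16, 0, 0, -4.4], [-1, -0.0665, 0.4837, -0.16, 0, 0, -4.4], [-1, -0.0665, 0.4837, -0.16, 0, 0, -4.4]])

```text
time_s: 15.6
position: [0.423, 0.1739, 0.1915]
eef_rot: [-0.081, 0.997, 0.0, -0.001]
force: [2.2, -1.2, -1.3]
gripper_width: 0.0562
grip_force: 65.4
```

```bash
python3 plan.py "[(.431,.3105,.15,189.3,0)]"
```

```text
t 15.6 p [0.423  0.1739 0.1915] yaw -170.7 q [ 22.   8. -14.  68.   0.  13.] w 0.0562
[-0.0301, 0.1335, 0.0415] [0.01, -0.06, 0.04] rows 2.9
```

Request:
drive_tool(moves=[[-1, -0.03, 0.1335, 0.02, 0, 0, 0], [-1, -0.03, 0.1335, 0.04, 0, 0, 0], [-1, -0.03, 0.1335, 0.04, 0, 0, 0], [-1, -0.03, 0.1335, 0.04, 0, 0, 0], [-1, -0.03, 0.1335, 0.04, 0, 0, 0], [-1, -0.03, 0.1335, 0.04, 0, 0, 0], [-1, -0.03, 0.1335, 0.04, 0, 0, 0]])

```text
time_s: 16.3
position: [0.4313, 0.3072, 0.1506]
eef_rot: [-0.081, 0.997, -0.0, -0.001]
force: [0.7, 0.8, -2.2]
gripper_width: 0.0559
grip_force: 65.3
```

```bash
python3 plan.py "[(.431,.3105,.09,189.3,0),(.431,.3105,.049,189.3,0)]"; python3 -c "
from m import *
im,d,P=pts('scene','c5.png'); 
im=cv2.imread('pics/c5.png');cv2.imwrite('pics/c5c.png',cv2.resize(im[150:310,370:530],None,fx=3.5,fy=3.5))"
```

```text
t 16.3 p [0.4313 0.3072 0.1506] yaw -170.7 q [35. 16. -9. 65.  0. 26.] w 0.0559
[-0.0004, 0.0033, 0.0606] [0.01, -0.14, -0.05] rows 1.2
[-0.0005, 0.0033, 0.1016] [0.01, -0.14, -0.05] rows 0.8
```

View pics/c5c.png

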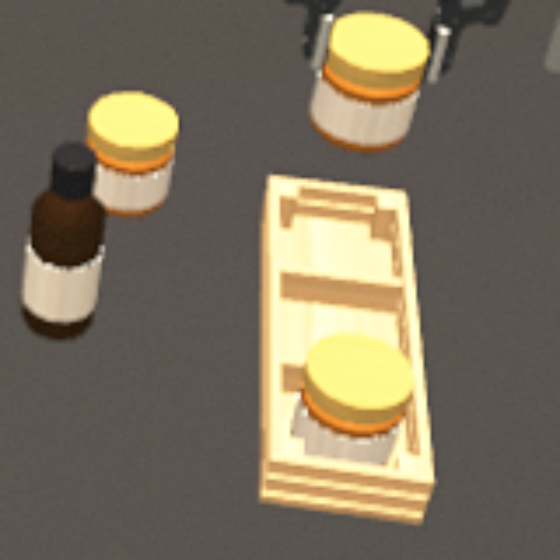

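The jar hangs upright above the end bay at crop (370,80). The crate's two empty bays are at (335,245) and (335,315). Lowering in steps.

Request:
drive_tool(moves=[[-1, 0, 0.003, 0.03, 0, 0, 0], [-1, 0, 0.003, 0.05, 0, 0, 0], [-1, 0, 0.003, 0.06, 0, 0, 0], [-1, 0, 0.003, 0.06, 0, 0, 0], [-1, 0, 0.003, 0.06, 0, 0, 0]])

```text
time_s: 16.85
position: [0.4307, 0.3109, 0.0904]
eef_rot: [-0.081, 0.997, -0.0, -0.001]
force: [-0.1, 0.4, -2.3]
gripper_width: 0.0564
grip_force: 65.3
```

```bash
python3 plan.py "[(.431,.3105,.048,189.3,0)]"; python3 -c "
from m import *
for n in ('scene','side'):
    im,d,P=pts(n); h=cv2.cvtColor(im,cv2.COLOR_RGB2HSV); P=P.astype(float)
    k=(d>0)&(P[...,2]>.105)&(P[...,2]<.125)&(np.hypot(P[...,0]-.431,P[...,1]-.31)<.05)&(h[...,0]>15)&(h[...,0]<35)&(h[...,1]>80)
    print(circ(P[k]))
"
```

```text
t 16.9 p [0.4307 0.3109 0.0904] yaw -170.7 q [ 36.  19. -14.  56.   0.  26.] w 0.0564
[-0.0004, -0.0005, 0.0424] [0.01, -0.16, -0.01] rows 0.8
(array([0.4293, 0.3087]), 0.0312, 436, np.float64(0.1125))
(array([0.4323, 0.3095]), 0.0367, 178, np.float64(0.1138))
```

Request:
drive_tool(moves=[[-1, 0, 0.0005, 0.015, 0, 0, 0], [-1, 0, 0.0005, 0.027, 0, 0, 0], [-1, 0, 0.0005, 0.036, 0, 0, 0], [-1, 0, 0.0005, 0.041, 0, 0, 0], [-1, 0, 0.0005, 0.041, 0, 0, 0], [-1, 0, 0.0005, 0.041, 0, 0, 0]])

```text
time_s: 17.55
position: [0.4301, 0.3116, 0.0487]
eef_rot: [-0.081, 0.997, -0.0, -0.002]
force: [0.6, 0.3, -1.0]
gripper_width: 0.0562
grip_force: 65.3
```

Request:
drive_tool(moves=[[-1, 0, 0, 0.001, 0, 0, 0], [-1, 0, 0, 0.002, 0, 0, 0], [-1, 0, 0, 0.003, 0, 0, 0], [-1, 0, 0, 0.003, 0, 0, 0]])

```text
time_s: 17.95
position: [0.4299, 0.3115, 0.0455]
eef_rot: [-0.081, 0.997, -0.0, -0.002]
force: [0.5, 0.6, -2.4]
gripper_width: 0.0562
grip_force: 65.3
```

Request:
drive_tool(moves=[[-1, 0, 0, 0.0007, 0, 0, 0], [-1, 0, 0, 0.0014, 0, 0, 0], [-1, 0, 0, 0.0014, 0, 0, 0], [-1, 0, 0, 0.0014, 0, 0, 0]])

```text
time_s: 18.35
position: [0.4299, 0.3116, 0.0452]
eef_rot: [-0.081, 0.997, -0.0, -0.002]
force: [-3.6, -1.3, 10.6]
gripper_width: 0.0558
grip_force: 67.0
```

Touchdown. Releasing and backing straight up.

Request:
drive_tool(moves=[[-1, 0, 0, -0.0008, 0, 0, 0], [1, 0, 0, -0.0008, 0, 0, 0], [1, 0, 0, -0.0008, 0, 0, 0], [1, 0, 0, -0.0008, 0, 0, 0], [1, 0, 0, -0.0008, 0, 0, 0], [1, 0, 0, -0.0008, 0, 0, 0], [1, 0, 0, -0.04, 0, 0, 0], [1, 0, 0, -0.09, 0, 0, 0], [1, 0, 0, -0.11, 0, 0, 0], [1, 0, 0, -0.11, 0, 0, 0]])

```text
time_s: 19.35
position: [0.432, 0.3127, 0.1575]
eef_rot: [-0.081, 0.997, 0.001, 0.001]
force: [0.6, -0.6, -0.5]
gripper_width: 0.0855
grip_force: 0.0
```

```bash
python3 plan.py "[(.4048,.1697,.155,189.3,0),(.4048,.1697,.035,189.3,0)]"
```

```text
t 19.4 p [0.432  0.3127 0.1575] yaw -170.7 q [36. 16. -8. 65.  0. 27.] w 0.0855
[0.05, -0.1368, 0.0021] [0.14, 0.1, 0.03] rows 2.9
[0.0502, -0.137, 0.1221] [0.14, 0.1, 0.03] rows 2.4
```

Request:
drive_tool(moves=[[1, 0.05, -0.137, 0.002, 0, 0, 0], [1, 0.05, -0.137, 0.002, 0, 0, 0], [1, 0.05, -0.137, 0.002, 0, 0, 0], [1, 0.05, -0.137, 0.04, 0, 0, 0], [1, 0.05, -0.137, 0.04, 0, 0, 0], [1, 0.05, -0.137, 0.04, 0, 0, 0], [1, 0.05, -0.137, 0.04, 0, 0, 0]])

```text
time_s: 20.05
position: [0.4037, 0.1691, 0.115]
eef_rot: [-0.082, 0.997, -0.0, -0.002]
force: [0.5, 0.6, -0.4]
gripper_width: 0.0856
grip_force: 0.0
```

```bash
python3 plan.py "[(.4048,.1697,.036,189.3,0)]"
```

```text
t 20.1 p [0.4037 0.1691 0.115 ] yaw -170.6 q [ 23.  10. -24.  57.   0.  13.] w 0.0856
[-0.0015, 0.0004, 0.079] [-0.0, -0.18, 0.09] rows 1.6
```

Request:
drive_tool(moves=[[1, -0.001, 0.0004, 0.04, 0, 0, 0], [1, -0.001, 0.0004, 0.077, 0, 0, 0], [1, -0.001, 0.0004, 0.077, 0, 0, 0], [1, -0.001, 0.0004, 0.077, 0, 0, 0], [-1, -0.001, 0.0004, 0.077, 0, 0, 0], [-1, -0.001, 0.0004, 0.077, 0, 0, 0], [-1, -0.001, 0.0004, 0.077, 0, 0, 0], [-1, -0.001, 0.0004, 0.077, 0, 0, 0], [-1, -0.001, 0.0004, 0.077, 0, 0, 0], [-1, -0.001, 0.0004, 0.077, 0, 0, 0]])

```text
time_s: 21.05
position: [0.4051, 0.1695, 0.0394]
eef_rot: [-0.081, 0.997, 0.001, -0.0]
force: [-1.8, 0.5, 11.5]
gripper_width: 0.056
grip_force: 61.1
```

```bash
python3 plan.py "[(.4048,.1697,.19,189.3,0),(.5105,.3235,.19,189.3,0)]"
```

```text
t 21.1 p [0.4051 0.1695 0.0394] yaw -170.7 q [ 23.  14. -31.  45.   0.  13.] w 0.056
[0.0002, 0.0004, -0.1506] [0.06, -0.01, 0.04] rows 3.0
[-0.129, 0.135, -0.1504] [0.06, -0.01, 0.04] rows 3.7
```

Request:
drive_tool(moves=[[-1, 0, 0, -0.03, 0, 0, 0], [-1, 0, 0, -0.08, 0, 0, 0], [-1, 0, 0, -0.13, 0, 0, 0], [-1, -0.129, 0.135, -0.15, 0, 0, 0], [-1, -0.129, 0.135, -0.15, 0, 0, 0], [-1, -0.129, 0.135, -0.15, 0, 0, 0], [-1, -0.129, 0.135, -0.15, 0, 0, 0], [-1, -0.129, 0.135, -0.09, 0, 0, 0], [-1, -0.129, 0.135, -0.08, 0, 0, 0], [-1, -0.129, 0.135, -0.08, 0, 0, 0]])

```text
time_s: 22.05
position: [0.5077, 0.3221, 0.1144]
eef_rot: [-0.082, 0.997, -0.001, -0.004]
force: [-0.6, -0.3, -0.8]
gripper_width: 0.0561
grip_force: 65.2
```

```bash
python3 plan.py "[(.5105,.3235,.0485,189.3,0)]"; python3 -c "
from m import *
for n in ('scene','side'):
    im,d,P=pts(n,'d_'+n+'.png'); h=cv2.cvtColor(im,cv2.COLOR_RGB2HSV); P=P.astype(float)
    for x,y,a,b in ((.5105,.3235,.13,.155),(.43,.311,.06,.073),(.589,.336,.06,.073)):
        k=(d>0)&(P[...,2]>a)&(P[...,2]<b)&(np.hypot(P[...,0]-x,P[...,1]-y)<.045)&(h[...,0]>15)&(h[...,0]<35)&(h[...,1]>80)
        if k.sum()>5: print(circ(P[k]))
"
```

```text
t 22.1 p [0.5077 0.3221 0.1144] yaw -170.6 q [32. 25. -2. 64.  0. 23.] w 0.0561
[-0.0036, 0.001, 0.0659] [-0.13, -0.49, 0.05] rows 1.3
(array([0.5099, 0.3156]), 0.0351, 508, np.float64(0.1364))
(array([0.5888, 0.3362]), 0.03, 589, np.float64(0.0675))
(array([0.5086, 0.3172]), 0.0388, 183, np.float64(0.1394))
(array([0.428 , 0.3095]), 0.0305, 280, np.float64(0.0683))
(array([0.5905, 0.334 ]), 0.0308, 250, np.float64(0.0683))
```

Request:
drive_tool(moves=[[-1, -0.003, 0.001, 0.015, 0, -0.4, 0], [-1, -0.003, 0.001, 0.035, 0, -0.4, 0], [-1, -0.003, 0.001, 0.05, 0, -0.4, 0], [-1, -0.003, 0.001, 0.06, 0, -0.4, 0], [-1, -0.003, 0.001, 0.065, 0, -0.4, 0], [-1, -0.003, 0.001, 0.065, 0, -0.4, 0], [-1, -0.003, 0.001, 0.065, 0, -0.4, 0]])

```text
time_s: 22.85
position: [0.5125, 0.3247, 0.0529]
eef_rot: [-0.081, 0.997, 0.0, 0.002]
force: [0.4, -0.6, -1.5]
gripper_width: 0.0559
grip_force: 65.2
```

Request:
drive_tool(moves=[[-1, 0, 0, 0.001, 0, 0, 0], [-1, 0, 0, 0.002, 0, 0, 0], [-1, 0, 0, 0.0025, 0, 0, 0], [-1, 0, 0, 0.0025, 0, 0, 0]])

```text
time_s: 23.25
position: [0.512, 0.3244, 0.0494]
eef_rot: [-0.081, 0.997, 0.0, 0.002]
force: [-0.1, -0.4, -1.8]
gripper_width: 0.0559
grip_force: 65.2
```

Request:
drive_tool(moves=[[-1, 0.0015, 0, 0.001, 0, 0, 0], [-1, 0.0015, 0, 0.002, 0, 0, 0], [-1, 0.0015, 0, 0.003, 0, 0, 0], [-1, 0.0015, 0, 0.003, 0, 0, 0], [-1, 0.0015, 0, 0.0035, 0, 0, 0], [-1, 0.0015, 0, 0.0035, 0, 0, 0]])

```text
time_s: 23.85
position: [0.5105, 0.3241, 0.0458]
eef_rot: [-0.081, 0.997, 0.0, 0.002]
force: [0.6, -0.4, -1.0]
gripper_width: 0.0558
grip_force: 65.2
```

Request:
drive_tool(moves=[[-1, 0, 0, 0.0007, 0, 0, 0], [-1, 0, 0, 0.0014, 0, 0, 0], [-1, 0, 0, 0.0014, 0, 0, 0]])

```text
time_s: 24.15
position: [0.5108, 0.3242, 0.0455]
eef_rot: [-0.081, 0.997, 0.0, 0.002]
force: [-2.4, -1.8, 8.1]
gripper_width: 0.0559
grip_force: 66.5
```

Request:
drive_tool(moves=[[-1, 0, 0, -0.0008, 0, 0, 0], [1, 0, 0, -0.0008, 0, 0, 0], [1, 0, 0, -0.0008, 0, 0, 0], [1, 0, 0, -0.0008, 0, 0, 0], [1, 0, 0, -0.0008, 0, 0, 0], [1, 0, 0, -0.0008, 0, 0, 0], [1, 0, 0, -0.04, 0, 0, 0], [1, 0, 0, -0.09, 0, 0, 0], [1, 0, 0, -0.14, 0, 0, 0], [1, 0, 0, -0.14, 0, 0, 0]])

```text
time_s: 25.15
position: [0.5128, 0.3258, 0.1917]
eef_rot: [-0.081, 0.997, 0.003, 0.006]
force: [1.3, 1.3, -0.4]
gripper_width: 0.0855
grip_force: 0.0
```

```bash
python3 plan.py "[(.5373,.1585,.185,189.3,0)]"
```

```text
t 25.1 p [0.5128 0.3258 0.1917] yaw -170.7 q [32. 22.  5. 73. -0. 23.] w 0.0855
[0.003, -0.1691, 0.006] [0.24, 0.76, 0.03] rows 3.4
```

Request:
drive_tool(moves=[[1, 0.003, -0.169, 0.004, 0, 0, 0], [1, 0.003, -0.169, 0.004, 0, 0, 0], [1, 0.003, -0.169, 0.004, 0, 0, 0], [1, 0.003, -0.169, 0.004, 0, 0, 0], [1, 0.003, -0.169, 0.004, 0, 0, 0], [1, 0.003, -0.169, 0.004, 0, 0, 0], [1, 0.003, -0.169, 0.004, 0, 0, 0]])

```text
time_s: 25.85
position: [0.5344, 0.1578, 0.1804]
eef_rot: [-0.082, 0.997, 0.0, 0.002]
force: [0.4, -0.4, 0.0]
gripper_width: 0.0855
grip_force: 0.0
```

```bash
python3 plan.py "[(.5373,.1585,.098,189.3,0)]"; python3 -c "
from m import *
for n in ('scene','side'):
    im,d,P=pts(n,'e_'+n+'.png')
a=cv2.imread('pics/e_scene.png')[140:310,350:520]; b=cv2.imread('pics/e_side.png')[85:235,230:450]
f=lambda i:cv2.resize(i,(390,390*i.shape[0]//i.shape[1])); a,b=f(a),f(b); b=cv2.copyMakeBorder(b,0,a.shape[0]-b.shape[0],0,0,0); cv2.imwrite('pics/e.png',np.hstack([a,b]))"
```

```text
t 25.9 p [0.5344 0.1578 0.1804] yaw -170.6 q [16. 18. -2. 70. -0.  7.] w 0.0855
[-0.0027, 0.0003, 0.0824] [0.0, 0.19, 0.08] rows 1.6
```

View pics/e.png

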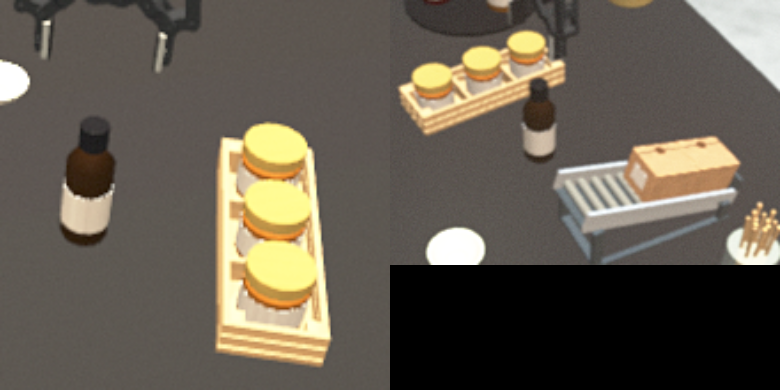

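All three jars stand in the crate (left crop (275,155), (278,210), (282,275)). The bottle is untouched at (90,180) under the gripper. I'll grip it by the cap.

Request:
drive_tool(moves=[[1, -0.0025, 0.0003, 0.04, 0, 0, 0], [1, -0.0025, 0.0003, 0.08, 0, 0, 0], [1, -0.0025, 0.0003, 0.08, 0, 0, 0], [1, -0.0025, 0.0003, 0.08, 0, 0, 0], [-1, -0.0025, 0.0003, 0.08, 0, 0, 0], [-1, -0.0025, 0.0003, 0.08, 0, 0, 0], [-1, -0.0025, 0.0003, 0.08, 0, 0, 0], [-1, -0.0025, 0.0003, 0.08, 0, 0, 0], [-1, -0.0025, 0.0003, 0.08, 0, 0, 0], [-1, -0.0025, 0.0003, 0.08, 0, 0, 0]])

```text
time_s: 26.95
position: [0.5378, 0.1579, 0.1014]
eef_rot: [-0.081, 0.997, 0.0, 0.002]
force: [0.3, 1.6, 5.7]
gripper_width: 0.0243
grip_force: 58.7
```

Request:
drive_tool(moves=[[-1, 0, 0, 0, 0, 0, 0], [-1, 0, 0, 0, 0, 0, 0], [-1, 0, 0, 0, 0, 0, 0]])

```text
time_s: 27.25
position: [0.5378, 0.1579, 0.1015]
eef_rot: [-0.081, 0.997, 0.0, 0.003]
force: [-0.8, 1.1, 6.7]
gripper_width: 0.0243
grip_force: 58.7
```

```bash
python3 plan.py "[(.5373,.1585,.27,189.3,0),(.5257,-.3268,.27,189.3,0)]"
```

```text
t 27.2 p [0.5378 0.1579 0.1015] yaw -170.7 q [ 16.  21. -10.  59.  -0.   7.] w 0.0243
[-0.0005, 0.0007, -0.1685] [0.03, 0.29, 0.03] rows 3.4
[0.0897, -0.4763, -0.1692] [0.03, 0.29, 0.03] rows 9.7
```

Request:
drive_tool(moves=[[-1, 0, 0, -0.03, 0, 0, 0], [-1, 0, 0, -0.07, 0, 0, 0], [-1, 0, 0, -0.11, 0, 0, 0], [-1, 0, -0.01, -0.15, 0, 0, 0], [-1, 0.008, -0.045, -0.165, 0, 0, 0], [-1, 0.016, -0.085, -0.165, 0, 0, 0], [-1, 0.024, -0.125, -0.165, 0, 0, 0], [-1, 0.032, -0.165, -0.165, 0, 0, 0], [-1, 0.039, -0.205, -0.165, 0, 0, 0], [-1, 0.046, -0.245, -0.165, 0, 0, 0]])

```text
time_s: 28.25
position: [0.5304, -0.0934, 0.2654]
eef_rot: [-0.081, 0.997, 0.0, 0.002]
force: [1.2, 1.4, -1.8]
gripper_width: 0.0243
grip_force: 59.3
```

```bash
python3 plan.py "[(.5257,-.3268,.25,189.3,0)]"
```

```text
t 28.2 p [ 0.5304 -0.0934  0.2654] yaw -170.7 q [-10.  14.   5.  81.   0. -19.] w 0.0243
[0.0426, -0.2296, 0.0153] [-0.01, 0.18, 0.03] rows 4.7
```

Request:
drive_tool(moves=[[-1, 0.008, -0.045, 0, 0, 0, 0], [-1, 0.016, -0.085, 0, 0, 0, 0], [-1, 0.024, -0.125, 0.0, 0, 0, 0], [-1, 0.031, -0.165, 0.01, 0, 0, 0], [-1, 0.038, -0.2, 0.03, 0, 0, 0], [-1, 0.0426, -0.225, 0.06, 0, 0, 0], [-1, 0.0426, -0.2296, 0.09, 0, 0, 0], [-1, 0.0426, -0.2296, 0.11, 0, 0, 0], [-1, 0.0426, -0.2296, 0.11, 0, 0, 0], [-1, 0.0426, -0.2296, 0.11, 0, 0, 0]])

```text
time_s: 29.25
position: [0.5264, -0.3251, 0.1556]
eef_rot: [-0.081, 0.997, 0.0, 0.001]
force: [0.6, 0.7, -1.1]
gripper_width: 0.0243
grip_force: 59.2
```

```bash
python3 plan.py "[(.5257,-.3268,.1115,189.3,0)]"; python3 -c "
from m import *
im,d,P=pts('scene'); ys=load('side')
im,d,P=pts('side','f.png'); i=cv2.imread('pics/f.png'); cv2.imwrite('pics/fc.png',cv2.resize(i[220:400,330:490],None,fx=3,fy=3))"
```

```text
t 29.2 p [ 0.5264 -0.3251  0.1556] yaw -170.7 q [-32.  25.   4.  69.   0. -41.] w 0.0243
[0.0011, -0.0016, 0.0441] [0.01, 0.16, 0.03] rows 0.9
```

View pics/fc.png

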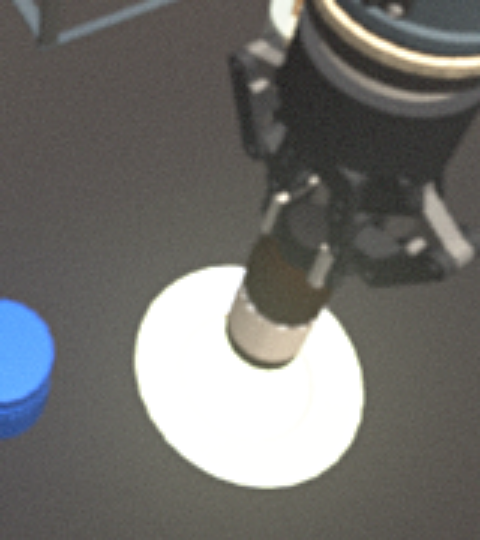

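The bottle is upright above the saucer (crop (265,340)). From this angle a bottle 50 mm up projects above the saucer's middle, so that fits. Lowering gently.

Request:
drive_tool(moves=[[-1, 0.0008, -0.0016, 0.012, 0, 0, 0], [-1, 0.0008, -0.0016, 0.024, 0, 0, 0], [-1, 0.0008, -0.0016, 0.034, 0, 0, 0], [-1, 0.0008, -0.0016, 0.041, 0, 0, 0], [-1, 0.0008, -0.0016, 0.044, 0, 0, 0], [-1, 0.0008, -0.0016, 0.044, 0, 0, 0], [-1, 0.0008, -0.0016, 0.044, 0, 0, 0]])

```text
time_s: 30.05
position: [0.5263, -0.3269, 0.1115]
eef_rot: [-0.081, 0.997, -0.0, 0.002]
force: [-0.2, -0.5, -2.1]
gripper_width: 0.0244
grip_force: 59.4
```

```bash
python3 plan.py "[(.5257,-.3268,.1075,189.3,0)]"
```

```text
t 30.1 p [ 0.5263 -0.3269  0.1115] yaw -170.7 q [-32.  26.  -0.  64.   0. -41.] w 0.0244
[0.0006, 0.0002, 0.004] [-0.02, 0.2, 0.03] rows 0.1
```

Request:
drive_tool(moves=[[-1, 0, 0, 0.001, 0, 0, 0], [-1, 0, 0, 0.002, 0, 0, 0], [-1, 0, 0, 0.003, 0, 0, 0], [-1, 0, 0, 0.0035, 0, 0, 0], [-1, 0, 0, 0.0035, 0, 0, 0]])

```text
time_s: 30.55
position: [0.5261, -0.3268, 0.1077]
eef_rot: [-0.081, 0.997, 0.0, 0.002]
force: [0.3, 0.5, -1.6]
gripper_width: 0.0241
grip_force: 59.4
```

Request:
drive_tool(moves=[[-1, 0, 0, 0.0005, 0, 0, 0], [-1, 0, 0, 0.001, 0, 0, 0], [-1, 0, 0, 0.0015, 0, 0, 0], [-1, 0, 0, 0.0015, 0, 0, 0]])

```text
time_s: 30.95
position: [0.5263, -0.3269, 0.1065]
eef_rot: [-0.081, 0.997, -0.0, 0.002]
force: [-0.4, 1.4, 0.8]
gripper_width: 0.024
grip_force: 59.7
```

Just touching. One more small press, then release.

Request:
drive_tool(moves=[[-1, 0, 0, 0.0005, 0, 0, 0], [-1, 0, 0, 0.0005, 0, 0, 0]])

```text
time_s: 31.15
position: [0.5264, -0.3268, 0.1065]
eef_rot: [-0.081, 0.997, -0.0, 0.002]
force: [-0.5, 2.0, 5.2]
gripper_width: 0.0244
grip_force: 60.1
```

Request:
drive_tool(moves=[[1, 0, 0, -0.0003, 0, 0, 0], [1, 0, 0, -0.0003, 0, 0, 0], [1, 0, 0, -0.0003, 0, 0, 0], [1, 0, 0, -0.0003, 0, 0, 0], [1, 0, 0, -0.0003, 0, 0, 0], [1, 0, 0, -0.0003, 0, 0, 0], [1, 0, 0, -0.03, 0, 0, 0], [1, 0, 0, -0.07, 0, 0, 0], [1, 0, 0, -0.11, 0, 0, 0], [1, 0, 0, -0.11, 0, 0, 0]])

```text
time_s: 32.15
position: [0.5278, -0.3281, 0.2216]
eef_rot: [-0.081, 0.997, -0.003, 0.005]
force: [1.1, -0.5, 0.6]
gripper_width: 0.0856
grip_force: 0.0
```

Request:
drive_tool(moves=[[1, 0.15, 0, -0.05, 0, 0, 0], [1, 0.15, 0, -0.05, 0, 0, 0], [1, 0.15, 0, -0.05, 0, 0, 0], [1, 0.15, 0, -0.05, 0, 0, 0], [1, 0.15, 0, -0.05, 0, 0, 0], [1, 0.15, 0, -0.05, 0, 0, 0]])

```text
time_s: 32.75
position: [0.3782, -0.3513, 0.2648]
eef_rot: [-0.081, 0.997, 0.0, 0.002]
force: [0.3, 0.0, 0.3]
gripper_width: 0.0854
grip_force: 0.0
```

```bash
python3 -c "
from m import *
for n in ('scene','side'):
    im,d,P=pts(n,'g_'+n+'.png'); P=P.astype(float)
    for nm,x,y,a,b in (('cap',.526,-.327,.122,.145),('glass',.668,-.158,.07,.09)):
        k=(d>0)&(P[...,2]>a)&(P[...,2]<b)&(np.hypot(P[...,0]-x,P[...,1]-y)<.045); print(n,nm,k.sum()>4 and circ(P[k]))
print(ctrl.observe()['force'])
a=cv2.imread('pics/g_scene.png')[130:310,150:520]; cv2.imwrite('pics/g.png',cv2.resize(a,None,fx=2.1,fy=2.1))"
```

```text
scene cap (array([ 0.5271, -0.3245]), 0.0151, 101, np.float64(0.1319))
scene glass (array([ 0.6678, -0.1586]), 0.0313, 455, np.float64(0.0842))
side cap (array([ 0.5265, -0.3261]), 0.0132, 250, np.float64(0.1337))
side glass (array([ 0.6673, -0.1594]), 0.03, 430, np.float64(0.0853))
[-0.28078105 -1.13344855  0.76304788]
```

View pics/g.png

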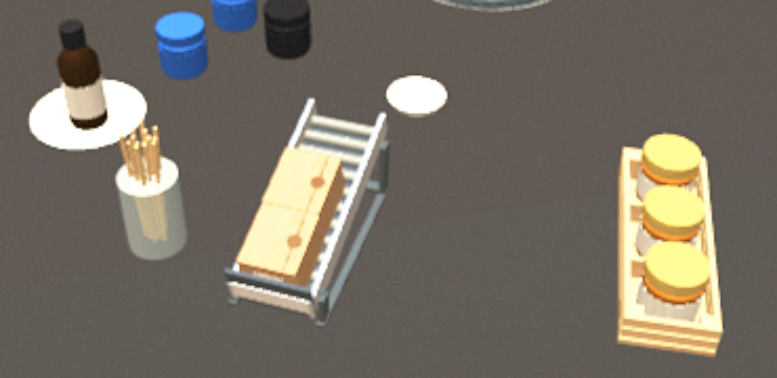

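Everything is in place. The bottle stands mid-saucer at (85,80), cap height .133. The two cartons are at the stop at (290,215), the three jars are in the crate at (672,160–270), and the glass hasn't moved.

```bash
python3 -c "
from cell import ctrl
print(ctrl.job_done())"
```

```text
the job is handed in; nothing more can be done
None
```

The job is handed in at about 33 s: both cartons sit flat in the rack (one at the stop, the other right behind it), both jars stand in the crate's empty bays, the bottle stands in the middle of the saucer, and the stock jar and stick glass are where they were.

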